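# Turn a culture dish over in the flip nest

## Robot

A 7-joint arm with a two-finger parallel gripper is mounted at the origin on a cart in front of the work surface, level with it; the furniture and walls round the work are solid. World frame = base frame: x ahead of the robot, y to its left, z up, the work surface at z = 0. Lengths are in mm, angles in rad, forces in N, time in s.
With the tool pointing down it reaches from about 400 to 900 mm from the base axis. Payload 5.6 kg.
Tool frame: the origin (TCP) lies at the very end of the fingers, on their centre line; the grasp point (between the pads) lies ctrl.grip_point_offset behind it (ctrl.grip_point_offset is the distance from the TCP to the grasp point, in mm); z points along the fingers, y is the line along which they close (so a half turn about z gives the same grasp; the last joint's range is limited). The gripper opens to 92 mm and grips with 3 to 60 N. Pads are 20 mm wide; open, the fingers measure 128 mm over their backs; the gripper's body (75 mm by 189 mm) begins 69 mm behind the grasp point.
Start: joints at [1.305, 0.468, -0.012, 1.603, 0.006, 1.071, -0.056], TCP at [143.582, -633.951, 214.592] pointing down, gripper open.
Joint ranges: [-2.53, 2.53], [-0.31, 2.02], [-1.57, 1.55], [0.28, 2.44], [-1.29, 4.43], [0.15, 1.84], [-2.92, 2.92]. Speed limits (rad/s): [2.57, 2.57, 3.14, 3.14, 3.14, 3.14, 3.14].

## Interface

Orientations are given as a unit quaternion [w, x, y, z].
In Python, from workcell import ctrl gives the robot as it stands.
- The arm moves only by the shell command python3 -m inch 'ROWS' [OPENING]. ROWS is JSON, a list of rows, each a list of 2 entries, a list of its own where there are three numbers: the shift along the tool's x, y, z in m, then the turn about the tool's z in degrees. A call has 1 to 5 rows; each row shifts and turns the commanded pose from where the row before left it, along the tool's axes as they then stand; what a row does not reach is not made up. A row lasts 1/10 s, in which the tool goes at most 50 mm and 8.59 degrees, less where a joint would pass 70% of its speed; a pose out of reach is approached as far as the arm can. A call is refused whole if a number of a shift passes 0.05 or a number of a turn 8.59, either way. A call with a gripper value outside its range is refused whole. OPENING is the closure, from -1 (fully open) to 1 (shut), set as the call begins (- or left out, the last holds). The fingers move at their own pace and stop on an object; the grip force is fixed at half the most. Time passes only in rows, so rows that do not move let the fingers close. It gives the time, the measured TCP pose, the force, the opening and the grip force at its end, in the units of the state.
- ctrl.get_state(): the state, without advancing time (a new reading comes with each control period).
- ctrl.capture(name): name is "scene" or "top" or "wrist"; returns a dict with "image" (480x640x3 uint8, red, green, blue), "range_z" (480x640 float32, mm along the optical axis (not along the pixel's ray), 0 where there is no reading), "vertical_fov" (degrees; the focal length in pixels is half the picture's height over the tangent of half this angle, whatever the lens; pixels are square), "cx", "cy" (the principal point, pixels), "xyz" and "rotation" of the camera in the world. Camera axes: x right, y down, z forward; pixel columns grow to the right and rows downward; lengths in mm; the calibration is good to about 2 mm. A picture is of the moment at which its call begins.
- ctrl.hand_in(): hands the job in; it is judged then, once.
The state is a dict: "clock": time; "joints": joint angles; "dq": joint speeds; "joint_efforts": joint torques, N m; "tool_pos": TCP position; "orientation": TCP orientation; "wrist_force": force on the tool from outside, world axes, zero at the start; "moment": the same for the moment, N m; "gripper_width": finger opening in mm; "grip_force": force on a finger pad.
Only numpy, scipy, OpenCV 4.12 (cv2) and the standard library are available. Lean on these libraries where they do the work, as an engineer would, in place of code of your own. Each camera call takes 0.05 s, during which the arm holds its last target. There are 200 camera calls.

## Task

Lay the culture dish, still the right way up, on the blue leaf of the flip nest so that it rests flat against the leaf's two stop pins, and let go of it. Then swing the blue leaf by its yellow bar all the way over onto the green leaf, so that the dish is turned over, and swing the blue leaf fully back open again, leaving the dish upside down on the green leaf. Leave the timer, the tape roll and the dropper bottle where they are.

Things in the scene. Friction and masses are not known exactly. Their poses are not given: they have to be found in the camera images.
- dish: shallow round white culture dish (closed, one solid piece), 60 mm across, 14 mm high, 22 g; origin at the centre of its underside, z up out of its agar side. It starts the right way up on the worktop. Its position is exchanged with those of the timer and the tape.
- flip_nest: flip nest, fixed to the worktop: aluminium base 120 x 210 x 8 mm with a V of two H-shaped leaves on one hinge along its own x axis. Origin under the base's centre on the worktop, z up. The fixed green leaf rises at 30 degrees from the hinge towards the nest's +y, the moving blue leaf towards its -y. Leaf faces lie 9 mm from the hinge axis, so 18 mm apart when shut.
- hinge (a point): middle of the hinge axis, 37 mm above the worktop; axes as flip_nest (x along the hinge). Both leaves are 6 mm thick and run from 23 to 112 mm out from here; they are 100 mm wide only 23-53 and 99-112 mm out, and 36 mm wide between, so that fingers holding the dish by its two sides along the hinge direction pass beside the leaf. A fixed grey drum, 26 mm long, 44.5 mm radius, sits round the hinge.
- turn_leaf (a joint): angle of the blue leaf in rad: 0 fully open (sloping up at 30 degrees towards the nest's -y, on its rubber rest), 2.094 shut (parallel over the green leaf); its slope is 30 degrees plus this angle. The hinge is stiff (0.13 N m, about 1 N at the bar): the leaf stays where it is left. It starts between 0 and 0.28.
- blue_seat (a point): where the centre of the dish's underside belongs on the blue leaf: on its face, 75 mm out from the hinge, turns with it. z: face normal; x: along the hinge; -y: up the leaf, away from the hinge. The dish's lower edge rests on two black pins, 8 mm thick, 16 mm high, 32 degrees either side of straight down-slope, their axes 34 mm from the seat.
- bar (a point): centre of the yellow round bar on the blue leaf's free edge: 10 mm thick, parallel to the hinge, 78 mm free between its arms, 155 mm out from the hinge and 12 mm behind the hinge plane (-z; axes as blue_seat); 38 mm free between bar and leaf. A vertical gripper closed across it can hold it through the whole swing: the bar turns in the grip.
- green_seat (a point): where the dish's origin (its underside, then on top) lies when it rests upside down on the green leaf: 14 mm above that leaf's face, 75 mm out from the hinge; axes as flip_nest. The dish's z then points down, 150 degrees from straight up. Two black pins, 8 mm thick, 10 mm high, 56 degrees either side of down-slope, hold its lower edge.
- kitchen_timer: white timer with three buttons, 64 x 60 x 19 mm, origin at the centre of its underside; bystander
- tape: roll of cream tape lying flat, 54 mm across, 19 mm high, origin at the centre of its underside; bystander
- oil_bottle: small dropper bottle with pale yellow contents and white cap, 35 mm across, 86 mm high, origin at the centre of its underside; bystander
Things that resemble listed ones, but are neither listed nor needed, are in the scene too. Leave any purple look-alike of the dish alone.

How it is judged:
By the outcome, as a careful person would: the job done as asked, in the order asked, and still so for the second after the job is handed in, with the robot touching nothing.
It also fails if it takes over 67 s, if anything falls off the work surface, if the arm or the gripper's body presses on something with over 40 N, if the wrist force passes 120 N, or if a joint passes its speed limit or range.

## Working session

There is one attempt and no reset: what is moved stays moved. The work goes in short steps, Python scripts to look and compute and a shell command to move; the robot and the scene stay as the last step left them, time stands still between calls to the robot, and variables do not carry over. Pictures are saved under pics/ and viewed, at most 10 in all, crops included, and the job is handed in when it is done.

```bash
mkdir -p pics; ls; cat > h.py <<'E'
import numpy as np, cv2
from workcell import ctrl
def cap(n,save=None):
    c=ctrl.capture(n)
    if save: cv2.imwrite(f'pics/{save}.png',c['image'][:,:,::-1])
    return c
def R(c):
    r=np.array(c['rotation'],float)
    if r.size==4:
        from scipy.spatial.transform import Rotation as Q
        return Q.from_quat(r[[1,2,3,0]]).as_matrix()
    return r.reshape(3,3)
def f(c): return c['image'].shape[0]/2/np.tan(np.radians(c['vertical_fov'])/2)
def ray(c,u,v,z):
    d=R(c)@np.array([(u-c['cx'])/f(c),(v-c['cy'])/f(c),1]);o=np.array(c['xyz'])
    return o+d*(z-o[2])/d[2]
def pts(c):
    v,u=np.mgrid[:480,:640];z=c['range_z'];
    p=np.stack([(u-c['cx'])/f(c)*z,(v-c['cy'])/f(c)*z,z],-1)
    return p@R(c).T+np.array(c['xyz'])
E
python3 - <<'E'
from h import *
import pickle
for n in('scene','top'):
    c=cap(n,n+'0');print(n,c['xyz'],np.round(R(c),3).tolist(),f(c),c['cx'],c['cy'])
    pickle.dump(c,open(n+'.pkl','wb'))
print(ctrl.get_state(),ctrl.grip_point_offset)
a=np.hstack([cv2.imread('pics/scene0.png'),cv2.imread('pics/top0.png')])
E
```

```text
pics
scene [-223.86274889  488.86942361  810.00665797] [[-0.569, -0.513, 0.643], [-0.823, 0.362, -0.439], [-0.008, -0.778, -0.628]] 553.6543753575778 311.552058035136 247.68292732745493
top [  93.47286564 -114.40750729 1343.43709346] [[0.191, -0.931, 0.312], [-0.982, -0.18, 0.063], [-0.003, -0.319, -0.948]] 571.5388187983118 312.8918469670798 232.69864595981917
{'clock': 0.1, 'joints': array([ 1.30498352,  0.46826965, -0.01160836,  1.60351514,  0.00594053,
        1.07136753, -0.05629475]), 'dq': array([-0.00077115, -0.00344012,  0.00015905, -0.00250059, -0.00130954,
        0.00014637,  0.0007652 ]), 'joint_efforts': array([ 6.95185608e-04, -5.21645701e+01, -1.24800645e-02, -2.44363636e+01,
       -5.68293873e-02,  1.41452535e-02,  4.49258346e-05]), 'tool_pos': array([ 143.47598901, -633.44730003,  213.75498336]), 'orientation': array([-7.54206634e-04,  9.93805039e-01,  1.11134884e-01, -1.13107454e-04]), 'wrist_force': array([-0.36116407,  0.26294147, -0.2541762 ]), 'moment': array([-1.63559900e-02, -1.23038023e-05,  4.51359114e-02]), 'grip_force': 0.0, 'gripper_width': 91.89673027573963} 18.700000000000003
```

View pics/top0.png

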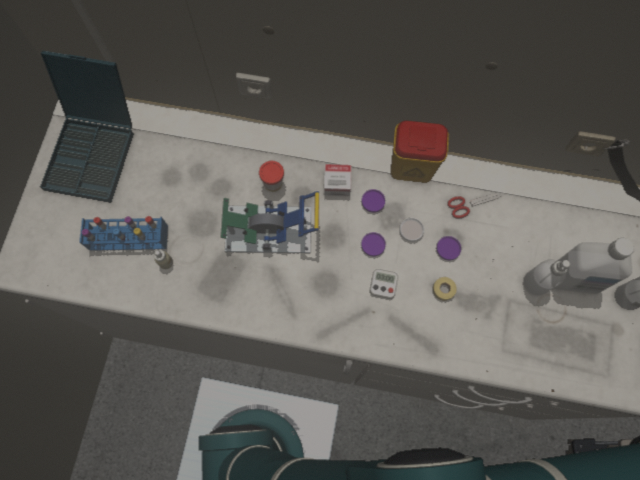

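View pics/scene0.png

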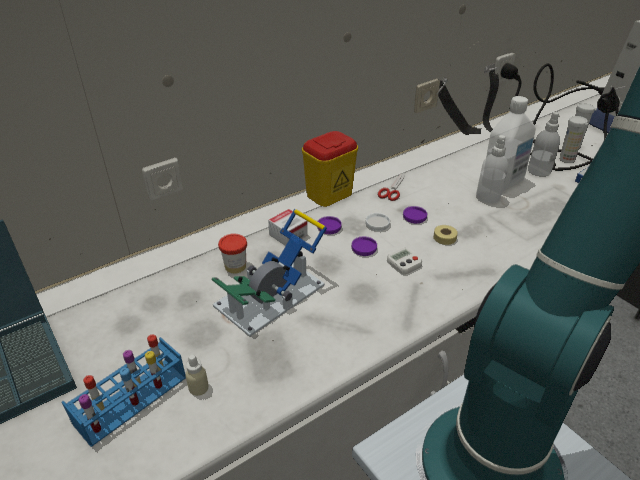

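Top view: the only white round dish is at (412,230). The discs at (373,201), (373,244) and (449,248) are purple look-alikes, the timer is at (384,284), and the tape, which has a hole, is at (445,289). The nest has its green leaf at (235,220), blue leaf at (297,215) and yellow bar at (317,210). I'll measure these and confirm the dish in an enlarged crop.

```bash
python3 - <<'E'
from h import *
import pickle
crops=[]
for n in('top','scene'):
    c=pickle.load(open(n+'.pkl','rb'));im=c['image'];P=pts(c);hsv=cv2.cvtColor(im,cv2.COLOR_RGB2HSV)
    print(n)
    def rep(name,m,k=3):
        q=P[m&(c['range_z']>0)];mu=np.median(q,0);
        print(name,m.sum(),'mean',q.mean(0).round(1),'p2',np.percentile(q,2,0).round(),'p98',np.percentile(q,98,0).round());return q
    box=lambda u0,u1,v0,v1:(np.add.outer(np.zeros(480),np.arange(640))>=u0)&(np.add.outer(np.zeros(480),np.arange(640))<u1)&(np.add.outer(np.arange(480),np.zeros(640))>=v0)&(np.add.outer(np.arange(480),np.zeros(640))<v1)
    B={'top':box(215,330,180,265),'scene':box(205,335,200,335)}[n]
    H,S,V=hsv[...,0].astype(int),hsv[...,1],hsv[...,2]
    for name,lo,hi in(('yellow',20,34),('green',55,95),('blue',100,120)):
        m=B&(H>=lo)&(H<=hi)&(S>(140 if name!='green' else 80))&(V>40);q=rep(name,m)
        if name=='yellow':
            mu=q.mean(0);w=np.linalg.svd(q-mu,full_matrices=False)[2];t=(q-mu)@w[0];print(' dir',w[0].round(3),'len',np.ptp(t), 'mid',mu+w[0]*(t.max()+t.min())/2)
    D={'top':box(395,430,213,248),'scene':box(360,395,208,236)}[n]
    z=P[...,2];m=D&(z>8)&(z<25);q=rep('dish',m)
    ys,xs=np.nonzero(m);(cx,cy),r=cv2.minEnclosingCircle(np.c_[xs,ys].astype(np.float32));print(cx,cy,r,ray(c,cx,cy,12).round(1))
    # base plate
    m=B&(z>5)&(z<12);q=rep('base',m)
    rc=cv2.minAreaRect(q[:,:2].astype(np.float32));print(rc)
    r=im[150:310,210:460] if n=='top' else im[180:340,200:450]
    crops.append(cv2.resize(r,None,fx=3,fy=3,interpolation=cv2.INTER_CUBIC)[:,:,::-1])
cv2.imwrite('pics/cr.png',crops[0])
E
```

```text
top
yellow 90 mean [539.8 -31.6 142.1] p2 [505. -40. 138.] p98 [582. -23. 147.]
 dir [-0.985 -0.173  0.01 ] len 83.28574754408571 mid [544.82141668 -30.77453116 142.06855465]
  return _methods._mean(a, axis=axis, dtype=dtype,
  ret = um.true_divide(
<stdin>:9: RuntimeWarning: Mean of empty slice.
Traceback (most recent call last):
IndexError: index -1 is out of bounds for axis 0 with size 0
```

```bash
python3 - 2>&1 <<'E'
from h import *
import pickle
U,V_=np.meshgrid(np.arange(640),np.arange(480))
box=lambda b:(U>=b[0])&(U<b[1])&(V_>=b[2])&(V_<b[3])
for n in('top','scene'):
    c=pickle.load(open(n+'.pkl','rb'));im=c['image'].astype(int);P=pts(c);r,g,b=im[...,0],im[...,1],im[...,2]
    print(n); ok=c['range_z']>0; z=P[...,2]
    B=box({'top':(215,330,180,265),'scene':(205,335,200,335)}[n])&ok
    D=box({'top':(395,430,213,248),'scene':(360,395,208,236)}[n])&ok
    M=dict(yellow=B&(r>b*1.6)&(g>b*1.5)&(r>80)&(z>100),green=B&(g>r*1.3)&(g>b*1.08),blue=B&(b>g*1.35)&(b>r*1.35),dish=D&(z>8)&(z<25),base=B&(z>5)&(z<11))
    for k,m in M.items():
        q=P[m]
        if len(q)<5: print(k,len(q));continue
        mu=q.mean(0);w=np.linalg.svd(q-mu,full_matrices=False)[2]
        print(k,len(q),'mean',mu.round(1),'p2',np.percentile(q,2,0).round(),'p98',np.percentile(q,98,0).round(),'d0',w[0].round(3),'n',w[2].round(3))
        ys,xs=np.nonzero(m)
        if k=='dish': (x,y),rr=cv2.minEnclosingCircle(np.c_[xs,ys].astype(np.float32));print(x,y,rr,ray(c,x,y,12).round(1))
        if k=='base': print(cv2.minAreaRect(q[:,:2].astype(np.float32)))
    if n=='top': cv2.imwrite('pics/cr.png',cv2.resize(c['image'][150:310,210:460],None,fx=3,fy=3,interpolation=cv2.INTER_CUBIC)[:,:,::-1])
E
```

```text
top
yellow 129 mean [545.9 -30.9 141.5] p2 [505. -39. 136.] p98 [584. -22. 147.] d0 [-0.985 -0.171  0.018] n [ 0.166 -0.92   0.355]
green 561 mean [510.1 147.   62.7] p2 [471. 108.  41.] p98 [559. 186.  85.] d0 [0.087 0.87  0.485] n [-0.093  0.492 -0.865]
blue 211 mean [529.8  31.8  80.3] p2 [487.  -4.  43.] p98 [569.  89. 112.] d0 [-0.314  0.694 -0.648] n [ 0.119 -0.648 -0.752]
dish 455 mean [ 586.1 -260.5   14.7] p2 [ 559. -288.   10.] p98 [ 614. -234.   20.] d0 [ 0.664  0.748 -0.01 ] n [-0.012 -0.002 -1.   ]
414.0 232.0 16.40131950378418 [ 580.8 -268.9   12. ]
base 1513 mean [514.1  76.8   7.8] p2 [447. -45.   5.] p98 [639. 198.  11.] d0 [-0.195  0.981  0.001] n [0.004 0.    1.   ]
((544.3880615234375, 83.22283172607422), (222.4849853515625, 289.7264404296875), 11.06319808959961)
scene
yellow 155 mean [546.1 -29.4 138.6] p2 [507. -38. 133.] p98 [587. -20. 143.] d0 [-0.985 -0.175  0.001] n [-0.119  0.677  0.726]
green 632 mean [508.5 152.2  64.4] p2 [463. 107.  40.] p98 [564. 192.  85.] d0 [-0.128 -0.875 -0.467] n [ 0.066 -0.478  0.876]
blue 1096 mean [529.7  24.6  81.1] p2 [485. -33.  38.] p98 [587.  79. 132.] d0 [-0.502  0.673 -0.543] n [-0.017 -0.636 -0.772]
dish 309 mean [ 588.2 -260.    12.9] p2 [ 561. -288.    9.] p98 [ 618. -233.   17.] d0 [-0.703  0.711 -0.011] n [-0.002  0.014  1.   ]
377.5 220.0 11.884963989257812 [ 589.6 -261.7   12. ]
base 2193 mean [555.   75.    7.3] p2 [ 457. -171.    5.] p98 [822. 190.  10.] d0 [-0.836  0.549 -0.001] n [ 0.    -0.002 -1.   ]
((633.7376708984375, 33.44105529785156), (314.9052734375, 465.845947265625), 53.53719711303711)
```

View pics/cr.png

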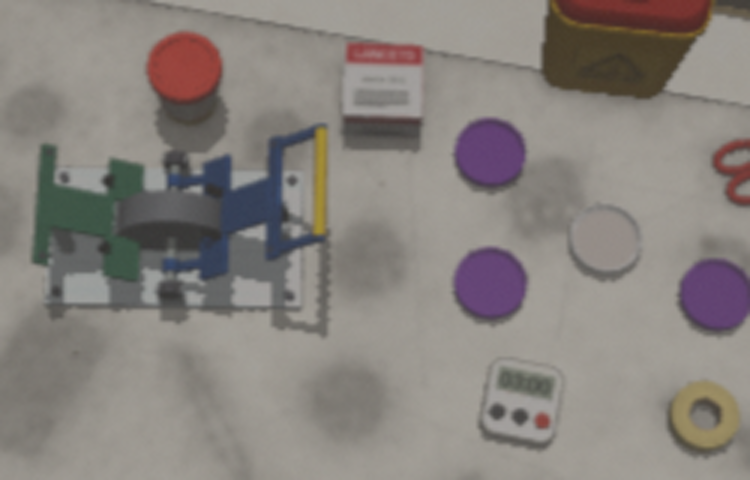

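The crop confirms the dish: white disc at crop (605,240), centre about (587,-261), top at 14 mm. Nest yaw is about 10°, the bar centre about (546,-30,136), and the leaf slope about 44°, so it isn't fully open. I'll take hold of the bar first and open the leaf fully, starting by travelling above it.

```bash

python3 -m inch '[[[0.01,-0.01,0],2.8],[[0.03,-0.032,0],0],[[0.033,-0.035,0],0],[[0.033,-0.035,0],0],[[0.033,-0.035,0],0]]' 0.2
python3 -m inch '[[[0.033,-0.035,0],0],[[0.033,-0.035,0],0],[[0.033,-0.035,0],0],[[0.033,-0.035,0],0],[[0.033,-0.035,0],0]]'
python3 -m inch '[[[0.033,-0.035,0],0],[[0.033,-0.035,0],0],[[0.033,-0.035,0],0],[[0.033,-0.035,0],0],[[0.03,-0.03,0],0]]'
python3 -m inch '[[[0,0,0],0],[[0,0,0],0]]'
python3 - <<'E'
from h import *
import pickle
c=cap('wrist','w1');pickle.dump(c,open('w1.pkl','wb'));print(c['xyz'],R(c).round(3).tolist(),f(c),c['cx'],c['cy'])
s=ctrl.get_state();print(s['joints'].round(2),s['tool_pos'],s['orientation'])
E
```

```text
clock: 0.6
tool_pos: [255.1, -462.8, 214.3]
orientation: [-0.0, 0.996, 0.087, -0.0]
wrist_force: [1.6, -0.9, 0.4]
gripper_width: 54.2
grip_force: 0.0
clock: 1.1
tool_pos: [387.3, -262.0, 214.6]
orientation: [0.0, 0.996, 0.087, -0.0]
wrist_force: [0.8, -0.8, 0.5]
gripper_width: 37.2
grip_force: 0.0
clock: 1.6
tool_pos: [517.5, -66.0, 214.5]
orientation: [-0.0, 0.996, 0.087, -0.0]
wrist_force: [0.2, -0.6, -0.5]
gripper_width: 36.6
grip_force: 0.0
clock: 1.8
tool_pos: [516.6, -67.7, 214.0]
orientation: [-0.0, 0.996, 0.088, -0.001]
wrist_force: [-0.1, -0.6, -0.2]
gripper_width: 37.1
grip_force: 0.0
[592.23894488 -55.17044301 383.99325067] [[0.176, -0.948, -0.266], [-0.984, -0.169, -0.048], [0.0, 0.271, -0.963]] 394.73155957455873 316.12599609274446 239.81100054994045
[ 0.39  0.28 -0.38  1.9   0.13  0.99 -1.44] [516.1643639  -69.07839846 214.01931418] [ 1.70782495e-04  9.96238415e-01  8.66510357e-02 -7.68149814e-04]
```

View pics/w1.png

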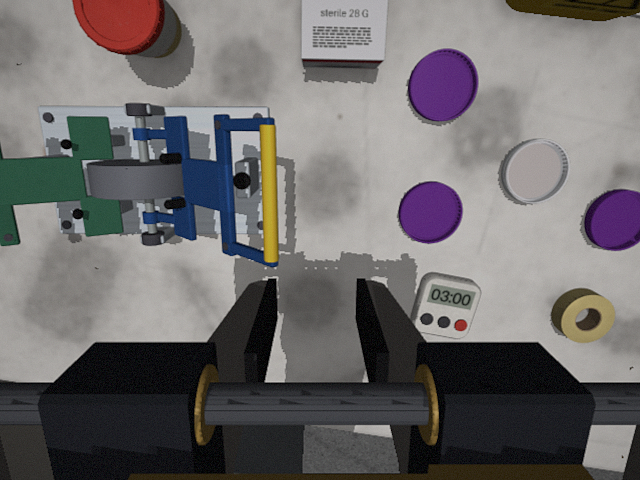

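Wrist view: bar runs vertically at about (268,125) to (271,262), hinge shaft at (138,110) to (152,240), dish at (534,170) with its rim up, and the jar at (120,20). I'll measure these here.

```bash
python3 - 2>&1 <<'E'
from h import *
import pickle
U,V_=np.meshgrid(np.arange(640),np.arange(480))
box=lambda *b:(U>=b[0])&(U<b[1])&(V_>=b[2])&(V_<b[3])
c=pickle.load(open('w1.pkl','rb'));im=c['image'].astype(int);P=pts(c);r,g,b=im[...,0],im[...,1],im[...,2];z=P[...,2];ok=c['range_z']>0
M=dict(yellow=box(250,285,110,275)&(r>b*1.6)&(g>b*1.5)&(r>80),base=box(30,280,95,245)&(z>5)&(z<11),jar=box(60,200,0,100)&(r>2*g)&(z>30),dish=box(490,580,130,210)&(z>8)&(z<25),dishall=box(490,580,130,210)&(z>4)&(z<25),
 blueface=box(185,232,118,260)&(b>g*1.35)&(b>r*1.35),shaft=box(125,165,100,134)&(z>25)&(z<60)&(b<g*1.2),shaft2=box(140,165,225,250)&(z>25)&(z<60)&(b<g*1.2))
for k,m in M.items():
    m=m&ok;q=P[m]
    if len(q)<5: print(k,len(q));continue
    mu=q.mean(0);w=np.linalg.svd(q-mu,full_matrices=False)[2]
    print(k,len(q),'mean',mu.round(1),'p1',np.percentile(q,1,0).round(1),'p99',np.percentile(q,99,0).round(1),'d0',w[0].round(3),'n',w[2].round(3))
    ys,xs=np.nonzero(m)
    if k=='yellow': t=(q-mu)@w[0];print(' mid',mu+w[0]*(t.max()+t.min())/2,np.ptp(t),'heading',np.degrees(np.arctan2(w[0][1],w[0][0])),xs.min(),xs.max(),ys.min(),ys.max())
    if k.startswith('dish'): e=cv2.minEnclosingCircle(q[:,:2].astype(np.float32));print(' circ',e)
    if k=='base': print(cv2.minAreaRect(q[:,:2].astype(np.float32)))
E
```

```text
yellow 2017 mean [549.5 -33.3 140.9] p1 [506.2 -43.5 137.9] p99 [588.8 -23.1 143.1] d0 [-0.985 -0.173 -0.001] n [ 0.013 -0.079  0.997]
 mid [546.91951012 -33.70644399 140.88018904] 86.18827488147889 heading -170.05739911329974 260 278 125 262
base 9836 mean [538.3  82.    7.8] p1 [456.9 -14.5   5.9] p99 [599.4 191.5  10.3] d0 [-0.113  0.994 -0.   ] n [-0.  0.  1.]
((527.0293579101562, 84.11138916015625), (119.48209381103516, 210.0999755859375), 10.135847091674805)
jar 3950 mean [639.4  94.4  71.2] p1 [620.8  68.3  63. ] p99 [657.2 125.4  73.8] d0 [-0.165  0.986  0.032] n [ 0.015  0.035 -0.999]
dish 3435 mean [ 591.8 -262.4   14.3] p1 [ 563.5 -291.3    9.5] p99 [ 619.2 -234.5   16.3] d0 [ 0.061  0.998 -0.015] n [0.001 0.015 1.   ]
 circ ((591.1170654296875, -263.668701171875), 30.432918548583984)
dishall 3530 mean [ 591.7 -261.8   14.1] p1 [ 563.5 -291.3    6.3] p99 [ 619.2 -234.3   16.3] d0 [ 0.006  0.999 -0.033] n [-0.     0.033  0.999]
 circ ((591.1170654296875, -263.668701171875), 30.432918548583984)
blueface 3745 mean [539.3  15.3  91.9] p1 [489.2  -7.6  63. ] p99 [587.   44.1 112.9] d0 [-0.798  0.356 -0.487] n [ 0.118 -0.7   -0.705]
shaft 508 mean [579.7  89.8  41.7] p1 [567.8  79.6  26.1] p99 [587.7 102.5  47.6] d0 [-0.202  0.805  0.557] n [-0.176 -0.59   0.788]
shaft2 368 mean [475.4  72.9  42.4] p1 [467.4  63.4  30.9] p99 [484.7  84.5  47.4] d0 [-0.182  0.965  0.188] n [-0.587  0.047 -0.809]
```

```bash

python3 -m inch '[[[0.02,-0.016,0],0],[[0.017,-0.014,0],0],[[0,0,0.02],0],[[0,0,0.02],0],[[0,0,0],0]]' 0.43
python3 -m inch '[[[0,0,0],0],[[0,0,0],0]]'
```

```text
clock: 2.35
tool_pos: [545.5, -34.6, 172.1]
orientation: [0.0, 0.996, 0.085, -0.003]
wrist_force: [-1.1, -0.5, -0.8]
gripper_width: 25.9
grip_force: 0.0
clock: 2.55
tool_pos: [548.6, -33.4, 175.6]
orientation: [0.0, 0.996, 0.086, 0.001]
wrist_force: [1.0, 0.4, 0.4]
gripper_width: 26.2
grip_force: 0.0
```

```bash

python3 -m inch '[[[0,0,0.02],0],[[0,0,0.02],0],[[0,0,0.017],0],[[0,0,0],0],[[0,0,0],0]]'
python3 -m inch '[[[0,0,0],0],[[0,0,0],0],[[0,0,0],0],[[0,0,0],0]]' 1
python3 -m inch '[[[0,0.004,0.005],0],[[0,0.0045,0.0055],0],[[0,0.0037,0.0057],0],[[0,0.0037,0.0057],0]]'
python3 -m inch '[[[0,0.0032,0.006],0],[[0,0.0032,0.006],0],[[0,0,0.001],0],[[0,0,0],0],[[0,0,0],0]]'
```

```text
clock: 3.05
tool_pos: [548.7, -32.7, 118.5]
orientation: [0.0, 0.996, 0.087, 0.001]
wrist_force: [-0.5, 1.3, 0.9]
gripper_width: 26.1
grip_force: 0.0
clock: 3.45
tool_pos: [548.8, -32.4, 118.2]
orientation: [0.0, 0.996, 0.087, 0.001]
wrist_force: [0.6, 1.6, 1.5]
gripper_width: 8.9
grip_force: 30.0
clock: 3.85
tool_pos: [551.4, -47.9, 95.1]
orientation: [-0.0, 0.996, 0.087, 0.0]
wrist_force: [2.9, 2.6, 0.3]
gripper_width: 9.1
grip_force: 30.0
clock: 4.35
tool_pos: [552.5, -52.9, 84.7]
orientation: [-0.0, 0.996, 0.087, 0.001]
wrist_force: [-4.3, 5.7, 18.9]
gripper_width: 8.7
grip_force: 30.0
```

The leaf is at its rest: upward force 19 N, bar height 103 mm, 104 expected. I'll release and go to the dish.

```bash

python3 -m inch '[[[0,0,0],0],[[0,0,0],0],[[0,0,0],0]]' 0.43
python3 -m inch '[[[0,0,-0.03],0],[[0,0,-0.045],0],[[0,0,-0.045],0],[[0,0.02,-0.01],0],[[0,0.045,0],0]]'
python3 -m inch '[[[0,0.045,0],0],[[0,0.045,0],0],[[0.002,0.045,0],0],[[0,0.014,0],0],[[0,0,0],8.5]]' -0.74
python3 -m inch '[[[0,0,0],8.5],[[0,0,0],8.5],[[0,0,0],8.5],[[0,0,0],8.5],[[0,0,0],8.5]]'
python3 -m inch '[[[0,0,0],8.5],[[0,0,0],8.5],[[0,0,0],8.5],[[0,0,0],8.5],[[0,0,0],5]]'
python3 -m inch '[[[0,0,0.03],0],[[0,0,0.03],0],[[0,0,0],0],[[0,0,0],0]]'
python3 - <<'E'
from h import *
import pickle
c=cap('wrist','w2');P=pts(c);z=P[...,2];x,y=P[...,0],P[...,1]
s=ctrl.get_state();print(s['tool_pos'],s['orientation'],s['joints'].round(2))
im=c['image'].astype(int);pur=(im[...,2]>im[...,1]*1.3)
m=(abs(x-591)<45)&(abs(y+263)<45)&(z>5)&(z<22)&~pur;q=P[m];print(len(q),cv2.minEnclosingCircle(q[:,:2].astype(np.float32)),np.percentile(q,[1,99],axis=0).round(1))
d=np.array(q[:,:2].mean(0));print(d)
c=cap('scene','s2');m=pts(c);print
z=m[...,2];b=c['image'].astype(int);yy=(b[...,0]>b[...,2]*1.6)&(b[...,1]>b[...,2]*1.5)&(b[...,0]>80)&(z>90)&(abs(m[...,0]-546)<60)&(abs(m[...,1]+40)<40);print(m[yy].mean(0))
E
```

```text
clock: 4.65
tool_pos: [551.1, -55.3, 81.8]
orientation: [0.0, 0.996, 0.086, -0.001]
wrist_force: [0.6, 0.4, -0.3]
gripper_width: 26.2
grip_force: 0.0
clock: 5.15
tool_pos: [564.7, -115.5, 215.4]
orientation: [0.0, 0.996, 0.09, 0.002]
wrist_force: [1.5, 0.1, 0.3]
gripper_width: 26.1
grip_force: 0.0
clock: 5.65
tool_pos: [589.7, -268.7, 211.1]
orientation: [0.0, 1.0, 0.009, -0.001]
wrist_force: [-0.1, -0.9, 0.1]
gripper_width: 64.1
grip_force: 0.0
clock: 6.15
tool_pos: [590.4, -264.2, 211.8]
orientation: [-0.0, 0.936, -0.353, -0.001]
wrist_force: [0.0, -0.1, 0.9]
gripper_width: 79.8
grip_force: 0.0
clock: 6.65
tool_pos: [590.4, -264.1, 211.8]
orientation: [0.0, 0.764, -0.645, -0.001]
wrist_force: [-0.1, -0.2, -0.3]
gripper_width: 79.8
grip_force: 0.0
clock: 7.05
tool_pos: [590.6, -264.4, 152.3]
orientation: [0.0, 0.766, -0.643, -0.001]
wrist_force: [0.9, -0.5, 0.3]
gripper_width: 80.0
grip_force: 0.0
[ 591.45650743 -264.8598365   153.5197025 ] [-1.04897935e-04  7.65886640e-01 -6.42975525e-01  3.42668765e-04] [ 0.35  0.53  0.02  1.66 -0.01  0.95 -2.59]
4273 ((590.1646728515625, -264.0213928222656), 30.07418441772461) [[ 562.6 -293.     8.7]
 [ 618.2 -236.3   16. ]]
[ 590.54242344 -265.24369264]
[548.81226755 -50.23247509 105.85118538]
```

View pics/w2.png

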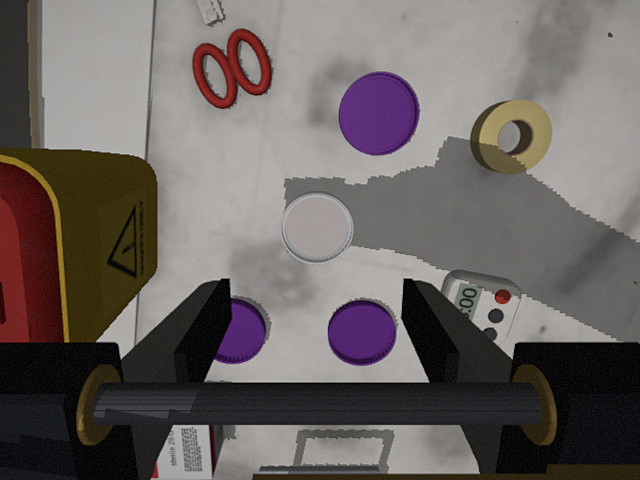

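The dish is centred between the jaws at pixel (317,228). Joint 7 is close to its limit, so I'll use the half-turned grasp, then go down.

```bash

for i in 1 2 3 4; do python3 -m inch '[[[0,0,0],-8.57],[[0,0,0],-8.57],[[0,0,0],-8.57],[[0,0,0],-8.57],[[0,0,0],-8.57]]' >/dev/null; done
python3 -m inch '[[[0,0,0],-8.5],[[0,0,0.04],0],[[0,0,0.04],0],[[0,0,0.035],0],[[0,0,0.01],0]]'
python3 -m inch '[[[0,0,0],0],[[0,0,0],0],[[0,0,0],0]]'
python3 -c "from h import *;print(ctrl.get_state()['joints'])"
```

```text
clock: 9.65
tool_pos: [589.1, -265.3, 25.3]
orientation: [-0.002, 0.644, 0.765, -0.001]
wrist_force: [0.2, 0.5, -0.1]
gripper_width: 79.9
grip_force: 0.0
clock: 9.95
tool_pos: [592.7, -265.4, 30.2]
orientation: [0.002, 0.644, 0.765, 0.0]
wrist_force: [-0.6, 0.1, 0.7]
gripper_width: 80.2
grip_force: 0.0
[ 0.79020276  0.78609059 -0.60400204  1.6873495   0.56744341  0.84572259
  0.11027934]
```

```bash

python3 -m inch '[[[0,0,0.014],0],[[0,0,0.009],0],[[0,0,0],0],[[0,0,0],0],[[0,0,0],0]]'
python3 -m inch '[[[0,0,0],0]]'
python3 -m inch '[[[0,0,0],0]]'
```

```text
clock: 10.45
tool_pos: [591.2, -264.7, 4.7]
orientation: [0.0, 0.644, 0.765, 0.0]
wrist_force: [-0.4, -0.5, 0.1]
gripper_width: 80.0
grip_force: 0.0
clock: 10.55
tool_pos: [591.2, -264.9, 4.9]
orientation: [0.0, 0.644, 0.765, 0.0]
wrist_force: [0.1, 0.5, 0.0]
gripper_width: 79.8
grip_force: 0.0
clock: 10.65
tool_pos: [591.2, -264.9, 4.9]
orientation: [0.0, 0.644, 0.765, 0.0]
wrist_force: [-0.3, 1.5, 0.4]
gripper_width: 79.7
grip_force: 0.0
```

```bash

python3 -m inch '[[[0,0,0.0025],0],[[0,0,0],0],[[0,0,0],0]]'
python3 -m inch '[[[0,0,0],0],[[0,0,0],0],[[0,0,0],0],[[0,0,0],0],[[0,0,0],0]]' 1
python3 -m inch '[[[0,0,-0.01],0],[[0,0,-0.03],0],[[0,0,-0.04],0],[[0,0,-0.04],0],[[0.01,0,-0.025],0]]'
python3 -m inch '[[[0.03,0,0],0],[[0.036,-0.0036,0],0],[[0.036,0,0],0],[[0.036,0,0],0],[[0.036,0,0],0]]'
python3 -m inch '[[[0.036,0,0],0],[[0.034,0,0],0],[[0.02,0,0],0],[[0.01,0,0],0],[[0,0,0],0]]'
python3 -m inch '[[[0,0,0],0],[[0,0,0],0],[[0,0,0],0]]'
python3 -c "
from h import *
cap('wrist','w3');print(ctrl.get_state()['joints'])"
```

```text
clock: 10.95
tool_pos: [590.9, -264.8, 2.1]
orientation: [-0.0, 0.644, 0.765, -0.0]
wrist_force: [0.0, 0.2, 0.6]
gripper_width: 79.8
grip_force: 0.0
clock: 11.45
tool_pos: [591.0, -264.8, 2.2]
orientation: [0.0, 0.644, 0.765, -0.0]
wrist_force: [0.7, -0.7, -0.3]
gripper_width: 58.8
grip_force: 30.0
clock: 11.95
tool_pos: [590.5, -256.5, 151.0]
orientation: [0.002, 0.644, 0.765, 0.0]
wrist_force: [-0.6, 0.1, -0.1]
gripper_width: 58.6
grip_force: 30.0
clock: 12.45
tool_pos: [555.6, -82.8, 148.0]
orientation: [0.001, 0.644, 0.765, 0.0]
wrist_force: [0.4, 0.4, -0.9]
gripper_width: 58.5
grip_force: 30.0
clock: 12.95
tool_pos: [538.8, 15.5, 147.8]
orientation: [0.0, 0.643, 0.766, 0.0]
wrist_force: [0.6, -0.9, 0.3]
gripper_width: 58.5
grip_force: 30.0
clock: 13.25
tool_pos: [539.0, 13.0, 147.0]
orientation: [0.0, 0.645, 0.765, -0.0]
wrist_force: [-1.4, 0.3, 0.4]
gripper_width: 58.2
grip_force: 30.0
[ 0.51860568  0.49435788 -0.76777047  1.89682968  0.42687477  0.92094331
 -0.2841083 ]
```

View pics/w3.png

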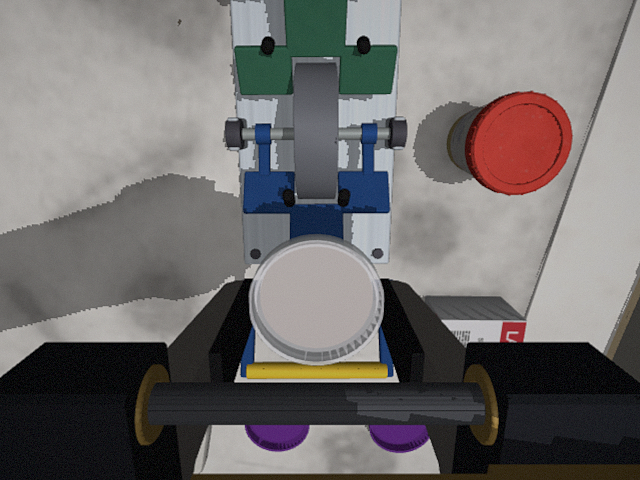

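The dish is held level, centre pixel (317,300), and laterally in line with the nest (drum at 316). The blue pins are at (290,198) and (343,198). I'll check the pin positions before lowering.

```bash

python3 - <<'E'
from h import *
c=cap('wrist');P=pts(c);im=c['image'].astype(int);
X=np.array([.9845,.1755,0]);Y=np.array([-.1755,.9845,0]);H=np.array([527,83.5,0])
for n,(a,b) in dict(p1=(275,303),p2=(330,356)).items():
    m=np.zeros((480,640),bool);m[180:212,a:b]=1;m&=(im.max(-1)<45)&(P[...,2]>45)
    q=P[m]-H;print(n,len(q),np.c_[q@X,q@Y,q[:,2]].min(0).round(1),np.c_[q@X,q@Y,q[:,2]].max(0).round(1),np.c_[q@X,q@Y,q[:,2]].mean(0).round(1))
m=np.zeros((480,640),bool);m[230:365,245:390]=1;m&=(P[...,2]>140)&(im.min(-1)>90);q=P[m]-H
e=cv2.minEnclosingCircle(np.c_[q@X,q@Y].astype(np.float32));print(e,np.percentile(q[:,2],[5,50,95]))
s=ctrl.get_state()['tool_pos']-H;print(s@X,s@Y,s[2])
E
```

```text
p1 187 [-23.1 -47.1  47.8] [3.000e-01 4.000e+00 3.171e+02] [-17.6 -39.   64.1]
p2 176 [ 14.4 -46.4  53.1] [ 21.4 -33.4  67.7] [ 17.8 -39.   63.3]
((1.5142735242843628, -47.95122528076172), 51.97348403930664) [158.30032967 159.36655187 160.34395416]
-0.6145743949770228 -71.01648161293261 147.02475992770687
```

```bash

python3 -m inch '[[[0,0,0.02],0],[[0,0,0.025],0],[[0,0,0.012],0],[[0,0,0],0],[[0,0,0],0]]'
python3 -m inch '[[[0,0,0.002],0],[[0,0,0.002],0],[[0,0,0.002],0],[[0,0,0],0]]'
python3 -m inch '[[[0,0,0.002],0],[[0,0,0.002],0],[[0,0,0],0]]'
```

```text
clock: 13.85
tool_pos: [539.2, 14.6, 90.6]
orientation: [0.0, 0.644, 0.765, 0.0]
wrist_force: [-0.4, -0.9, -0.6]
gripper_width: 58.4
grip_force: 30.0
clock: 14.25
tool_pos: [539.3, 14.4, 84.7]
orientation: [0.001, 0.644, 0.765, 0.0]
wrist_force: [-0.9, 0.6, 4.6]
gripper_width: 58.5
grip_force: 30.0
clock: 14.55
tool_pos: [539.3, 14.8, 80.8]
orientation: [0.0, 0.644, 0.765, 0.0]
wrist_force: [-0.6, -0.0, 5.7]
gripper_width: 58.6
grip_force: 30.0
```

```bash

python3 -m inch '[[[0,0,0.002],0],[[0,0,0.002],0],[[0,0,0.002],0],[[0,0,0],0]]'
python3 -m inch '[[[0,0,0.002],0],[[0,0,0.002],0],[[0,0,0],0]]'
python3 -m inch '[[[0,0,0.0015],0],[[0,0,0.0015],0],[[0,0,0],0]]'
```

```text
clock: 14.95
tool_pos: [539.5, 14.8, 74.8]
orientation: [0.001, 0.644, 0.765, 0.001]
wrist_force: [-0.7, 0.4, 5.3]
gripper_width: 58.7
grip_force: 30.0
clock: 15.25
tool_pos: [539.6, 14.7, 70.8]
orientation: [0.001, 0.644, 0.765, 0.001]
wrist_force: [-0.1, 0.9, 5.4]
gripper_width: 58.6
grip_force: 30.0
clock: 15.55
tool_pos: [539.7, 14.6, 67.9]
orientation: [0.001, 0.644, 0.765, 0.001]
wrist_force: [-1.0, -0.3, 6.4]
gripper_width: 59.1
grip_force: 30.0
```

Nearly flat at a steady 6 N. Next I'll slide it down-slope onto the pins.

```bash

python3 -m inch '[[[0.001,0,0.0012],0],[[0.001,0,0.0007],0],[[0.001,0,0.0006],0],[[0,0,0],0]]'
python3 -m inch '[[[0.001,0,0.0006],0],[[0.001,0,0.0006],0],[[0,0,0],0]]'
python3 -m inch '[[[0.001,0,0.0006],0],[[0,0,0],0]]'
```

```text
clock: 15.95
tool_pos: [539.3, 17.8, 65.6]
orientation: [0.001, 0.644, 0.765, 0.001]
wrist_force: [-0.8, 0.3, 5.3]
gripper_width: 58.5
grip_force: 30.0
clock: 16.25
tool_pos: [539.2, 18.9, 64.7]
orientation: [0.001, 0.644, 0.765, 0.0]
wrist_force: [-0.6, -2.5, 7.9]
gripper_width: 58.6
grip_force: 30.0
clock: 16.45
tool_pos: [539.2, 19.0, 64.5]
orientation: [0.002, 0.644, 0.765, -0.0]
wrist_force: [-0.6, -3.8, 11.7]
gripper_width: 58.7
grip_force: 30.0
```

Pin contact felt (3.8 N), at the expected position. Release, rise and look.

```bash

python3 -m inch '[[[0,0,0],0],[[0,0,0],0],[[0,0,0],0],[[0,0,0],0],[[0,0,0],0]]' -0.6
python3 -m inch '[[[0,0,-0.02],0],[[0,0,-0.03],0],[[0,0,-0.04],0],[[0,0,-0.04],0],[[0,0,0],0]]'
python3 -m inch '[[[-0.03,0,0],0],[[-0.04,0,0],0],[[-0.02,0,0],0],[[0,0,0],0],[[0,0,0],0]]'
python3 - <<'E'
from h import *
c=cap('wrist','w4');P=pts(c);im=c['image'].astype(int)
X=np.array([.9845,.1755,0]);Y=np.array([-.1755,.9845,0]);H=np.array([527,83.5,37])
Z=np.array([0,0,1.]);u=-np.cos(np.pi/6)*Y+.5*Z;n=.5*Y+np.cos(np.pi/6)*Z
q=P-H;a,b,d=q@X,q@u,q@n
m=(im.min(-1)>70)&(np.ptp(im,axis=-1)<45)&(d>-4)&(d<14)&(abs(a)<45)&(b>30)&(b<125)&(c['range_z']>0)
print(m.sum(),cv2.minEnclosingCircle(np.c_[a[m],b[m]].astype(np.float32)),np.percentile(d[m],[2,25,50,75,98]))
A=np.c_[a[m],b[m],np.ones(m.sum())];print('plane',np.linalg.lstsq(A,d[m],rcond=None)[0])
print(ctrl.get_state()['tool_pos'],ctrl.get_state()['joints'].round(2))
E
```

```text
clock: 16.95
tool_pos: [537.6, 20.4, 62.6]
orientation: [-0.0, 0.644, 0.765, -0.0]
wrist_force: [-0.6, 0.3, -0.6]
gripper_width: 73.5
grip_force: 0.0
clock: 17.45
tool_pos: [540.9, 21.2, 197.8]
orientation: [0.004, 0.644, 0.765, 0.003]
wrist_force: [0.3, -0.3, 0.3]
gripper_width: 73.4
grip_force: 0.0
clock: 17.95
tool_pos: [552.7, -67.8, 192.2]
orientation: [-0.001, 0.644, 0.765, 0.0]
wrist_force: [0.4, 1.0, -0.2]
gripper_width: 73.4
grip_force: 0.0
5821 ((1.6284518241882324, 71.17447662353516), 33.45204544067383) [-1.25762306  5.36325441  5.84792116  6.28441167  7.19733919]
plane [ 6.61771488e-05 -3.61238856e-02  8.27297812e+00]
[552.70171417 -66.89168348 192.41984952] [ 0.67  0.46 -0.78  1.82  0.38  1.02 -0.09]
```

View pics/w4.png

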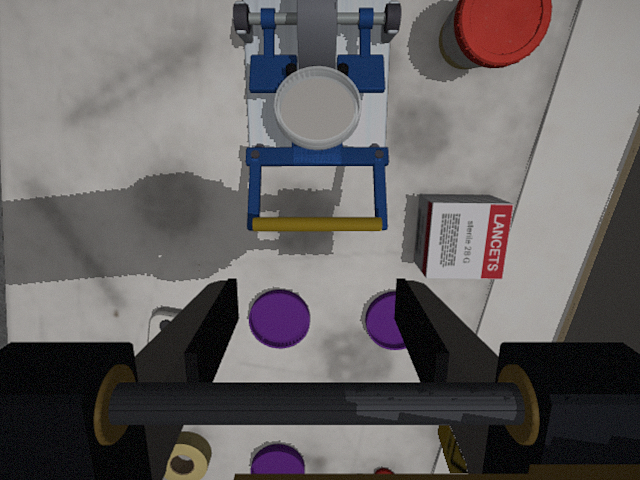

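The dish lies flat at (318,107) against the two pins (tops at 291 and 344, row 68). The fitted plane is parallel to the leaf and 14 mm above it. Now to grip the bar, lowered from above.

```bash

python3 -m inch '[[[0,0,0],-8.5],[[0,0,0],-8.5],[[0,0,0],-8.5],[[0,0,0],-8.5],[[0,0,0],-8.5]]' 0.43
python3 -m inch '[[[0,0,0],-8.5],[[0,0,0],-8.5],[[0,0,0],-8.5],[[0,0,0],-8.5],[[0,0,0],-8.5]]'
python3 -m inch '[[[0,0,0],-5],[[-0.0015,0.013,0],0],[[0,0,0.03],0],[[0,0,0.01],0],[[0,0,0],0]]'
python3 -m inch '[[[0,0,0],0],[[0,0,0],0],[[0,0,0],0]]'
python3 -c "from h import *;print(ctrl.get_state()['joints'])"
```

```text
clock: 18.5
tool_pos: [552.9, -66.2, 192.9]
orientation: [-0.0, 0.318, 0.948, 0.0]
wrist_force: [-0.1, -0.3, -0.0]
gripper_width: 35.7
grip_force: 0.0
clock: 19.0
tool_pos: [552.9, -66.3, 193.0]
orientation: [0.0, -0.047, 0.999, 0.0]
wrist_force: [-0.2, 0.4, 0.2]
gripper_width: 26.3
grip_force: 0.0
clock: 19.5
tool_pos: [551.3, -54.1, 151.7]
orientation: [-0.001, -0.086, 0.996, 0.0]
wrist_force: [0.5, 0.3, 0.8]
gripper_width: 25.9
grip_force: 0.0
clock: 19.8
tool_pos: [552.9, -55.3, 153.7]
orientation: [0.001, -0.086, 0.996, -0.0]
wrist_force: [-0.7, 0.0, -0.6]
gripper_width: 26.0
grip_force: 0.0
[ 0.83589364  0.66586313 -1.09160203  1.84302493  0.67888868  1.06254836
  1.21811032]
```

```bash

python3 -m inch '[[[0,0.001,0.025],0],[[0,0,0.025],0],[[0,0,0.017],0],[[0,0,0],0],[[0,0,0],0]]'
python3 -m inch '[[[0,0,0],0],[[0,0,0],0],[[0,0,0],0],[[0,0,0],0]]' 1
python3 - <<'E'
import numpy as np
t=np.radians(np.r_[30:151:6]);y=-155*np.cos(t)-12*np.sin(t);z=155*np.sin(t)-12*np.cos(t)
for a,b,c in zip(np.degrees(t[1:]),np.diff(y),-np.diff(z)): print(round(a),round(b/1e3,4),round(c/1e3,4))
from h import *;print(ctrl.get_state()['joints'])
E
```

```text
clock: 20.3
tool_pos: [552.7, -54.0, 86.4]
orientation: [0.0, -0.086, 0.996, 0.0]
wrist_force: [-1.2, -0.4, 0.4]
gripper_width: 26.1
grip_force: 0.0
clock: 20.7
tool_pos: [552.7, -52.6, 86.8]
orientation: [0.001, -0.086, 0.996, 0.001]
wrist_force: [-0.7, 5.0, 4.1]
gripper_width: 8.8
grip_force: 30.0
36 0.0078 -0.0143
42 0.0092 -0.0134
48 0.0106 -0.0124
54 0.0118 -0.0112
60 0.0129 -0.0099
66 0.0139 -0.0085
72 0.0147 -0.007
78 0.0153 -0.0054
84 0.0158 -0.0038
90 0.0161 -0.0021
96 0.0163 -0.0004
102 0.0162 0.0013
108 0.016 0.003
114 0.0156 0.0046
120 0.015 0.0062
126 0.0143 0.0078
132 0.0134 0.0092
138 0.0124 0.0106
144 0.0112 0.0118
150 0.0099 0.0129
[ 0.77514127  0.74222744 -1.00791422  1.88819718  0.77076009  0.95872358
  1.14856554]
```

```bash

python3 -m inch '[[[0,0.004,-0.007],0],[[0,0.0078,-0.0135],0],[[0,0.0092,-0.013],0],[[0,0.0106,-0.0124],0],[[0,0.0118,-0.0112],0]]'
python3 -m inch '[[[0,0.0129,-0.0099],0],[[0,0.0139,-0.0085],0],[[0,0.0147,-0.007],0],[[0,0.0153,-0.0054],0]]'
python3 -c "from h import *;print(ctrl.get_state()['joints'])"
```

```text
clock: 21.2
tool_pos: [545.1, -10.5, 143.0]
orientation: [0.001, -0.086, 0.996, 0.001]
wrist_force: [4.1, 6.2, -11.3]
gripper_width: 9.0
grip_force: 30.0
clock: 21.6
tool_pos: [535.6, 43.8, 173.4]
orientation: [0.001, -0.086, 0.996, -0.001]
wrist_force: [6.4, 1.7, -13.4]
gripper_width: 9.1
grip_force: 30.0
[ 0.69506166  0.61500475 -1.12487635  1.86905325  0.63585797  1.07230199
  1.0571726 ]
```

```bash

python3 -m inch '[[[0,0.0321,-0.0007],0],[[0,0.0325,0.002],0],[[0,0.0313,0.0087],0],[[0,0.0288,0.0151],0],[[0,0.0172,0.0132],0]]'
python3 -m inch '[[[0,0.0151,0.0155],0],[[0,0.0099,0.0129],0],[[0,0,0],0],[[0,0,0],0],[[0,0,0],0]]'
python3 - <<'E'
from h import *
print(ctrl.get_state()['joints'].round(2));c=cap('scene','s5')
cv2.imwrite('pics/s5c.png',cv2.resize(c['image'][180:340,180:380],None,fx=3,fy=3)[:,:,::-1])
E
```

```text
clock: 22.1
tool_pos: [511.2, 186.7, 136.7]
orientation: [0.002, -0.087, 0.996, 0.0]
wrist_force: [1.9, 0.8, 2.6]
gripper_width: 8.9
grip_force: 30.0
clock: 22.6
tool_pos: [507.0, 210.5, 108.5]
orientation: [0.001, -0.086, 0.996, 0.002]
wrist_force: [0.5, 6.5, 3.9]
gripper_width: 8.7
grip_force: 30.0
[ 0.3   0.7  -1.02  1.89  0.72  0.97  0.69]
```

View pics/s5c.png

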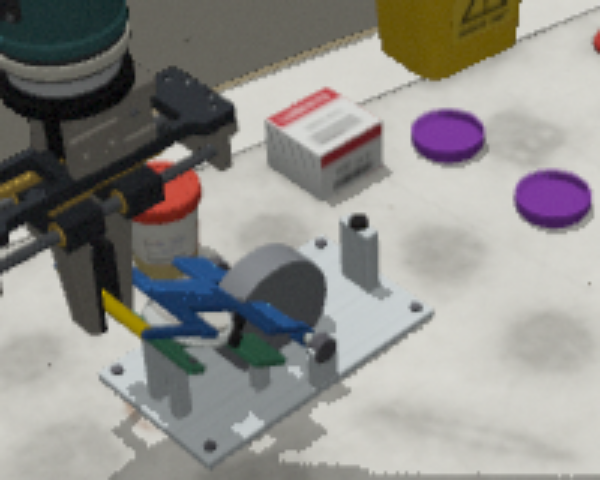

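Blue is folded over green with the dish between them, white visible around crop (200,325). I'll press lightly to make sure it's fully shut.

```bash

python3 -m inch '[[[0,0.0012,0.0018],0],[[0,0.0012,0.0018],0],[[0,0,0],0],[[0,0,0],0]]'
python3 -m inch '[[[0,0.0015,0.002],0],[[0,0,0],0],[[0,0,0],0]]'
```

```text
clock: 23.05
tool_pos: [506.8, 212.0, 106.3]
orientation: [0.001, -0.086, 0.996, 0.0]
wrist_force: [-2.5, 1.9, 14.0]
gripper_width: 8.9
grip_force: 30.0
clock: 23.35
tool_pos: [506.9, 212.1, 105.8]
orientation: [0.001, -0.085, 0.996, -0.002]
wrist_force: [-7.9, -4.0, 29.1]
gripper_width: 9.0
grip_force: 30.0
```

Hard stop reached (29 N, no further motion), so it's shut. Swing back open.

```bash

python3 -m inch '[[[0,-0.004,-0.0056],0],[[0,-0.0099,-0.0129],0],[[0,-0.0112,-0.0118],0],[[0,-0.0124,-0.0106],0],[[0,-0.0134,-0.0092],0]]'
python3 -m inch '[[[0,-0.0143,-0.0078],0],[[0,-0.015,-0.0062],0],[[0,-0.0156,-0.0046],0],[[0,-0.016,-0.003],0],[[0,-0.0162,-0.0013],0]]'
python3 -m inch '[[[0,-0.0163,0.0004],0],[[0,-0.0161,0.0021],0],[[0,-0.0158,0.0038],0],[[0,-0.0153,0.0054],0],[[0,-0.0147,0.007],0]]'
python3 -m inch '[[[0,-0.0139,0.0085],0],[[0,-0.0129,0.0099],0],[[0,-0.0118,0.0112],0],[[0,-0.0106,0.0124],0],[[0,-0.0092,0.0134],0]]'
python3 -m inch '[[[0,-0.0078,0.0143],0],[[0,0,0],0],[[0,0,0],0],[[0,0,0],0]]'
```

```text
clock: 23.85
tool_pos: [515.1, 163.9, 153.8]
orientation: [0.001, -0.086, 0.996, 0.002]
wrist_force: [0.8, 6.3, 2.7]
gripper_width: 8.8
grip_force: 30.0
clock: 24.35
tool_pos: [528.3, 85.8, 175.8]
orientation: [0.001, -0.085, 0.996, 0.0]
wrist_force: [3.1, 3.3, -0.9]
gripper_width: 8.5
grip_force: 30.0
clock: 24.85
tool_pos: [541.4, 8.1, 155.3]
orientation: [0.0, -0.086, 0.996, -0.0]
wrist_force: [2.4, 2.6, -0.6]
gripper_width: 8.8
grip_force: 30.0
clock: 25.35
tool_pos: [551.0, -48.2, 99.0]
orientation: [-0.0, -0.086, 0.996, 0.001]
wrist_force: [1.0, 6.5, -1.3]
gripper_width: 8.9
grip_force: 30.0
clock: 25.75
tool_pos: [552.9, -52.6, 86.1]
orientation: [0.001, -0.087, 0.996, 0.002]
wrist_force: [0.8, 9.1, 3.0]
gripper_width: 9.4
grip_force: 30.0
```

Press onto the rest, release, rise, and look.

```bash

python3 -m inch '[[[0,-0.001,0.002],0],[[0,-0.001,0.002],0],[[0,0,0],0],[[0,0,0],0]]'
python3 -m inch '[[[0,0,0],0],[[0,0,0],0],[[0,0,0],0],[[0,0,0],0]]' 0.43
python3 -m inch '[[[0,0,-0.03],0],[[0,0,-0.04],0],[[0,0,-0.04],0],[[0,0,-0.04],0],[[0,-0.03,0],0]]'
python3 -m inch '[[[0,-0.03,0],0],[[0,-0.03,0],0],[[0,0,0],0],[[0,0,0],0],[[0,0,0],0]]'
python3 - <<'E'
from h import *
s=ctrl.get_state();print(s['joints'].round(2),s['tool_pos'],s['wrist_force'])
c=cap('scene','s6');cv2.imwrite('pics/s6c.png',cv2.resize(c['image'][180:340,180:380],None,fx=3,fy=3)[:,:,::-1])
X=np.array([.9845,.1755,0]);Y=np.array([-.1755,.9845,0]);H=np.array([527,83.5,37]);Z=np.array([0,0,1.])
for n in('scene','top','wrist'):
    c=cap(n);P=pts(c);im=c['image'].astype(int);r,g,b=im[...,0],im[...,1],im[...,2];ok=c['range_z']>0
    q=P-H;a=q@X;u=np.cos(np.pi/6)*Y+.5*Z;nn=-.5*Y+np.cos(np.pi/6)*Z;o,d=q@u,q@nn
    m=ok&(im.min(-1)>60)&(np.ptp(im,axis=-1)<50)&(d>-4)&(d<14)&(abs(a)<45)&(o>30)&(o<125)
    if m.sum()>30: print(n,'dish',m.sum(),cv2.minEnclosingCircle(np.c_[a[m],o[m]].astype(np.float32)),np.median(d[m]),np.linalg.lstsq(np.c_[a[m],o[m],np.ones(m.sum())],d[m],rcond=None)[0].round(3))
    yy=ok&(r>b*1.6)&(g>b*1.5)&(r>80)&(P[...,2]>80)&(abs(a)<60)&(abs(q@Y+140)<40);print(n,'bar',yy.sum(),(q[yy]@Y).mean() if yy.any() else 0,P[yy][:,2].mean() if yy.any() else 0)
E
```

```text
clock: 26.15
tool_pos: [553.3, -52.8, 85.3]
orientation: [0.001, -0.088, 0.996, 0.002]
wrist_force: [-9.4, 10.0, 30.8]
gripper_width: 8.9
grip_force: 30.0
clock: 26.55
tool_pos: [552.3, -59.0, 81.1]
orientation: [-0.001, -0.085, 0.996, -0.001]
wrist_force: [-0.4, 0.3, -0.2]
gripper_width: 26.5
grip_force: 0.0
clock: 27.05
tool_pos: [560.2, -83.5, 237.6]
orientation: [0.004, -0.089, 0.996, -0.001]
wrist_force: [1.0, 0.2, 0.2]
gripper_width: 26.0
grip_force: 0.0
clock: 27.55
tool_pos: [567.9, -145.3, 231.9]
orientation: [-0.0, -0.087, 0.996, 0.0]
wrist_force: [0.1, 0.6, -0.3]
gripper_width: 26.5
grip_force: 0.0
[ 0.99  0.63 -1.15  1.7   0.61  1.22  1.44] [ 567.90635486 -145.31062299  231.87775016] [ 0.10549051  0.63882503 -0.27586103]
scene dish 417 ((-0.5645222067832947, 73.72721099853516), 34.417640686035156) 2.9774721236947532 [ 0.053 -0.091  9.745]
scene bar 147 -135.65037003812384 105.67924079288777
top dish 517 ((0.09223461151123047, 74.04700469970703), 46.07008361816406) 3.448463716159212 [ 0.021 -0.03   5.707]
top bar 138 -137.1776059072346 108.27778578924834
wrist dish 608 ((5.213713645935059, 56.684181213378906), 25.097288131713867) 3.8592866681858853 [ 4.00e-03 -8.20e-02  7.24e+00]
wrist bar 1332 -140.4135039389689 107.83235624112041
```

View pics/s6c.png

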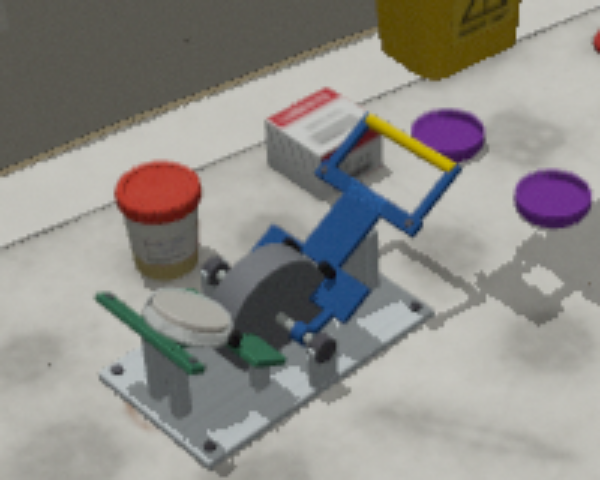

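The dish lies flat and upside down on the green leaf (crop (190,315)), about 74 mm out from the hinge. The blue leaf is on its rest, with the bar at nest y -140 as expected, and the gripper is clear.

```bash
python3 -c "
from workcell import ctrl
print(ctrl.hand_in())"
```

```text
the job is handed in; nothing more can be done
None
```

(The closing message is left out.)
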